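Push a tilted reagent bottle upright and flip its retaining bail shut

TASK

The brown reagent bottle was left leaning in its tilt station. Push it gently back upright with the fingertips so that it stands in its bay, then flip the yellow-sleeved wire bail over its cap and push it fully down, so that the bottle cannot lean back again. Only push, never lift the bottle; leave the other vials, dish and bottle alone, and finish clear of everything.

Things in the scene. Friction and masses are not known exactly. Their poses are not given: they have to be found in the camera images.
- station: Fixed tilt station, grey base plate 104 x 170 x 6 mm. Origin on the worktop under the middle of the bay; z up; own -y = lean side (plate y -110 to +60 mm). Bay: cheeks with inner faces at x = +-31, y -36 to +36, tops z = 52 mm; end wall at y = +31 (top z = 62); hinge posts at x = +-33, y 24 to 44 (top z = 82); open to -y. Its yaw varies by up to 0.5 rad either way
- rest (a point): Middle of the station's wire rest, which runs along its x at y = -77 mm, z = 50 mm, with a black rubber sleeve 10 mm in diameter; the leaning bottle lies on it
- bottle: Brown reagent bottle, 56 mm diameter, 118 mm tall, 0.14 kg; black cap 30 mm diameter from 98 to 118 mm. Origin at the centre of its underside, own z up through the cap. It starts leaning 42 degrees to the station's -y, its cap's outermost edge at station y = -97, z = 102 mm. Pushed at the cap towards +y, it falls upright by itself from about 28 degrees on; the end wall stops it
- bay (a point): Point in the middle of the bay on the upper face of the station's base plate, 6 mm above the worktop: where the centre of the bottle's underside belongs
- bail (a joint): Hinge angle (rad) of the U-shaped wire bail: 0 = shut (arms level, cross bar at station y = -51, z = 72 mm, on the bottle's -y side), 1.57 = straight up, at the start open at 1.75 to 2.1, leaning over the +y end. Stops at 0 and 2.2. The hinge is stiff and stays where it is left (about 1 N at the bar moves it), so push it all the way down
- bail_grip (a point): Middle of the bail's cross bar, inside its yellow sleeve (12 mm diameter, 56 mm long, along the station's x). The arms are 85 mm long, at x = -41 and +41 mm of the station. The swinging bar passes about 7 mm clear of the cap of the upright bottle (cap top then 124 mm above the worktop)
- bail_pivot (a point): Middle of the bail's hinge axis, at y = +34 mm, z = 72 mm of the station; the axis runs along the station's x
- white_bottle: Bystander: white reagent bottle, 56 mm diameter, 118 mm tall, loose; origin at the centre of its underside
- red_vial: Bystander: clear vial with red cap, 30 mm diameter, 50 mm tall, loose; origin at the centre of its underside
- black_vial: Bystander: clear vial with black cap, 30 mm diameter, 50 mm tall, loose; origin at the centre of its underside
- dish: Bystander: clear petri dish, 65 mm diameter, 15 mm tall, loose; origin at the centre of its underside
There are look-alikes about, which are no part of the job. Of the things that look like the station, the larger one is meant.

How it is judged:
By the outcome, as a careful person would: the job done as asked, in the order asked, and still so for the second after the job is handed in, with the robot touching nothing.
It also fails if it takes over 58 s, if anything falls off the work surface, if the arm or the gripper's body presses on something with over 40 N, if the wrist force passes 120 N, or if a joint passes its speed limit or range.

ROBOT

A 7-joint arm with a two-finger parallel gripper is mounted at the origin on a cart in front of the work surface, level with it; the furniture and walls round the work are solid. World frame = base frame: x ahead of the robot, y to its left, z up, the work surface at z = 0. Lengths are in mm, angles in rad, forces in N, time in s.
With the tool pointing down it reaches from about 400 to 900 mm from the base axis. Payload 5.5 kg.
Tool frame: the origin (TCP) lies at the centre of the arm's flange, where the gripper is bolted on; the fingertips stand 173 mm ahead of it and the grasp point (between the pads) lies 155 mm ahead of it; z points along the fingers, y is the direction in which the jaws open and shut (so a half turn about z gives the same grasp; the last joint's range is limited). The gripper opens to 85 mm and grips with 20 to 120 N. Pads are 22 mm wide; open, the fingers measure 114 mm over their backs; the gripper's body (76 mm by 85 mm) begins 54 mm behind the grasp point. The pads swing forward as they close: fully open they stand 13 mm farther back than shut.
Start: joints at [1.381, 0.501, -0.427, 1.55, 0.221, 1.138, -0.21], TCP at [284.39, -584.481, 404.71] pointing down, gripper open.
Joint ranges: [-2.88, 2.88], [-0.31, 2.03], [-1.54, 1.56], [0.2, 2.42], [-1.41, 4.55], [0.19, 2.02], [-2.57, 2.57]. Speed limits (rad/s): [2.57, 2.57, 3.14, 3.14, 3.14, 3.14, 3.14].

INTERFACE

Orientations are given as a unit quaternion [x, y, z, w].
In Python, from bench import state, vision, job_done gives the robot as it stands.
- The arm moves only by the tool send_rows, never from a script. Its argument "commands" is a list of rows, each a list of 3 entries, a list of its own where there are three numbers: the opening, from 0 (shut) to 1 (fully open), then the shift along the tool's x, y, z in m, then the turn, a rotation vector about the tool's x, y, z in rad. A call has 1 to 12 rows; each row is the pose to reach, as a shift and turn from the pose commanded when the call began, along the tool's axes at that moment; what a row does not reach only later rows make up. A row lasts 1/8 s, in which the tool goes at most 62.5 mm and 10.7 degrees, less where a joint would pass 70% of its speed; a pose out of reach is approached as far as the arm can. A call with a gripper value outside its range is refused whole. The fingers move at their own pace and stop on an object; "newtons" is the grip in N (left out, the last holds). Time passes only in rows, so rows that repeat a pose let the fingers close. It gives the time, the measured TCP pose, the force and the opening at its end, in the units of the state.
- state(): the state, without advancing time (a new reading comes with each control period).
- vision.camera(name): name is "scene" or "top" or "wrist"; returns the picture (384x512x3 uint8, blue, green, red); there is no depth.
- vision.calibration(name): a dict with "fx", "fy", "cx", "cy" (pixels), "position" and "orientation" of the camera in the world; the wrist camera has in their place "mount" (4x4, takes a point from camera to tool coordinates, whose origin is the TCP and whose axes are the flange's). Camera axes: x right, y up, looking along -z (the intrinsics and any distortion apply to the point x, -y, -z); pixel columns grow to the right and rows downward; lengths in mm; the calibration is good to about 2 mm. A picture is of the moment at which its call begins: read the wrist's pose just before it. calibration takes no time and is no camera call.
- job_done(): hands the job in, once; it reports no verdict.
The state is a dict: "t": time; "q": joint angles; "qd": joint speeds; "joint_efforts": joint torques, N m; "eef_pos": TCP position; "eef_rot": TCP orientation; "wrist_force": force on the tool from outside, world axes, zero at the start; "torque": the same for the moment, N m; "width": finger opening in mm.
Only numpy, scipy, OpenCV 4.12 (cv2) and the standard library are available. Lean on these libraries where they do the work, as an engineer would, in place of code of your own. Each camera call takes 0.05 s, during which the arm holds its last target. There are 200 camera calls.

## Working session

There is one attempt and no reset: what is moved stays moved. The work goes in short steps, Python scripts to look and compute and a tool call to move; the robot and the scene stay as the last step left them, time stands still between calls to the robot, and variables do not carry over. Pictures are saved under pics/ and viewed, about 8 in all and at most 12, crops included, and the job is handed in when it is done.

Besides the shell and the picture viewer there is one more tool, called as name([rows], argument=value, ...), one row to a line, values as JSON. send_rows: Moves the arm, as the interface text tells. Its arguments: {"type":"object","properties":{"commands":{"type":"array","items":{"type":"array"}},"newtons":{"type":"number"}},"required":["commands"]}

```bash
mkdir -p pics; ls; python3 - <<'E'
from bench import state, vision
import cv2,numpy as np
s=state();print(s)
for n in("scene","top"):
    im=vision.camera(n);cv2.imwrite(f"pics/{n}0.png",im);print(n,vision.calibration(n))
a=cv2.imread("pics/scene0.png");b=cv2.imread("pics/top0.png")
print(vision.calibration("wrist"))
E
```

```text
pics
{'t': 0.0, 'q': array([ 1.3812279 ,  0.50186473, -0.4268022 ,  1.5514576 ,  0.22081625,
        1.13828905, -0.21024883]), 'qd': array([-0.00012616, -0.00188962, -0.00022669, -0.00202475,  0.00123931,
        0.00024885, -0.00133465]), 'joint_efforts': array([-5.80134165e-04, -5.69519556e+01, -5.81671223e+00, -2.80938488e+01,
        1.05592667e-02,  1.18820620e-02,  1.53953727e-05]), 'eef_pos': array([ 284.14434065, -584.20816045,  403.64623897]), 'eef_rot': array([ 9.74469961e-01,  2.24515787e-01, -1.88978117e-04, -9.59919593e-04]), 'wrist_force': array([0.23091306, 0.59940606, 0.1433097 ]), 'torque': array([ 0.06957033, -0.05293061,  0.01137192]), 'width': 85.39517764914507}
scene {'fx': 377.6006728339075, 'fy': 377.6006728339075, 'cx': 250.63996467638202, 'cy': 190.58887557327716, 'position': array([-346.15220619, -518.39501391,  539.90070198]), 'orientation': array([ 0.47428166, -0.25363714, -0.40039579,  0.74189509])}
top {'fx': 410.9504892048662, 'fy': 410.9504892048662, 'cx': 252.2692135649143, 'cy': 195.3084816267701, 'position': array([ 354.0924451 ,   21.74050349, 1122.87389718]), 'orientation': array([-0.05186872,  0.0383099 ,  0.71451363, -0.69664357])}
{'fx': 272.42293254048224, 'fy': 272.42293254048224, 'cx': 257.2293963040414, 'cy': 191.07775918709967, 'mount': array([[-8.03367653e-04,  9.51610249e-01,  3.07306507e-01,
         7.90246193e+01],
       [ 9.99999677e-01,  7.60288325e-04,  2.59900882e-04,
        -8.58934787e-02],
       [ 1.36827930e-05,  3.07306617e-01, -9.51610552e-01,
         3.06387093e+01],
       [ 0.00000000e+00,  0.00000000e+00,  0.00000000e+00,
         1.00000000e+00]])}
```

View pics/top0.png

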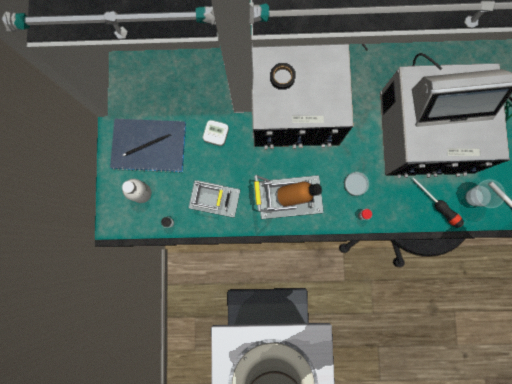

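View pics/scene0.png

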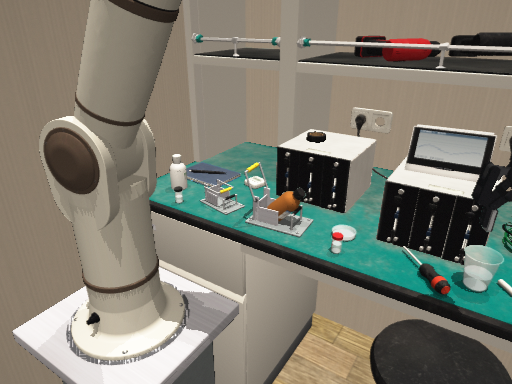

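Top: the larger station is at about (290,197), with the bail bar at (257,193) and the cap at (316,189). The smaller look-alike is at (214,199). The lean side points to world -y. Next I zoom in.

```bash
cat > h.py <<'E'
import numpy as np,cv2
from scipy.spatial.transform import Rotation as R
from bench import state, vision
def cam(n,s=None):
    c=vision.calibration(n)
    if n=="wrist":
        T=np.eye(4);T[:3,:3]=R.from_quat(s["eef_rot"]).as_matrix();T[:3,3]=s["eef_pos"]
        M=T@c["mount"];return c,M[:3,:3],M[:3,3]
    return c,R.from_quat(c["orientation"]).as_matrix(),np.array(c["position"])
def ray(C,u,v):
    c,Rm,p=C;d=Rm@np.array([(u-c["cx"])/c["fx"],-(v-c["cy"])/c["fy"],-1]);return p,d/np.linalg.norm(d)
def onz(C,u,v,z):
    p,d=ray(C,u,v);return p+d*(z-p[2])/d[2]
def proj(C,P):
    c,Rm,p=C;q=Rm.T@(np.asarray(P)-p);return np.array([c["cx"]-c["fx"]*q[0]/q[2],c["cy"]+c["fy"]*q[1]/q[2]])
def tri(A,a,B,b):
    p,d=ray(A,*a);q,e=ray(B,*b);t=np.linalg.lstsq(np.c_[d,-e],q-p,rcond=None)[0]
    x,y=p+d*t[0],q+e*t[1];return (x+y)/2,np.linalg.norm(x-y)
E
python3 - <<'E'
from h import *
res={}
for n,roi in(("top",(240,165,340,230)),("scene",(235,150,330,245))):
    im=cv2.imread(f"pics/{n}0.png");x0,y0,x1,y1=roi
    hsv=cv2.cvtColor(im,cv2.COLOR_BGR2HSV)
    m=cv2.inRange(hsv,(22,120,120),(35,255,255));k=np.zeros_like(m);k[y0:y1,x0:x1]=m[y0:y1,x0:x1]
    pts=np.argwhere(k)[:,::-1].astype(np.float32);print(n,"yellow",len(pts),pts.mean(0),cv2.minAreaRect(pts))
    res[n]=pts.mean(0)
    cv2.imwrite(f"pics/{n}0z.png",cv2.resize(im[y0:y1,x0:x1],None,fx=5.5,fy=5.5,interpolation=cv2.INTER_CUBIC))
print(tri(cam("top"),res["top"],cam("scene"),res["scene"]))
T=cam("top")
a=cv2.imread("pics/top0z.png");b=cv2.imread("pics/scene0z.png")
h=max(a.shape[0],b.shape[0]);
E
```

```text
top yellow 108 [257.06482 192.36111] ((257.0153503417969, 192.3805389404297), (23.076147079467773, 4.61522912979126), 83.2901611328125)
scene yellow 55 [252.5091  166.43637] ((252.38461303710938, 166.57693481445312), (4.160251617431641, 13.312806129455566), 56.3099365234375)
(array([486.00060416,  26.73190079, 152.6415144 ]), np.float64(1.3648333353776785))
```

View pics/top0z.png

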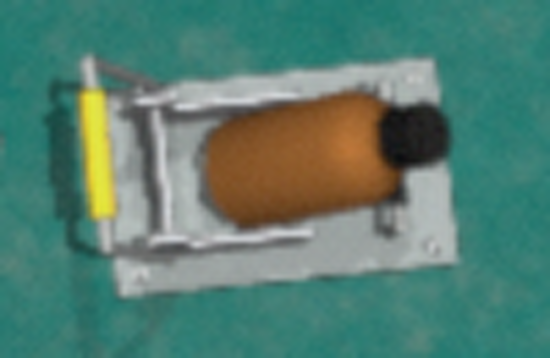

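View pics/scene0z.png

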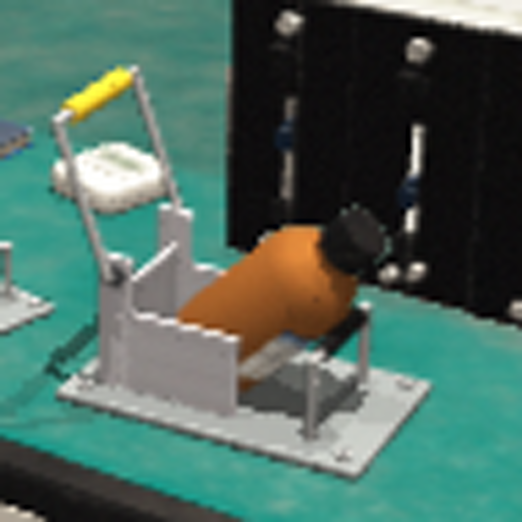

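```bash
python3 - <<'E'
from h import *
T=cam("top");S=cam("scene")
f=lambda x,y:((x+.5)/5.5-.5+240,(y+.5)/5.5-.5+165)
g=lambda x,y:((x+.5)/5.5-.5+235,(y+.5)/5.5-.5+150)
A=onz(T,*f(434,60),6);B=onz(T,*f(458,265),6);C=onz(T,*f(120,297),6);print(A,B,C,"w",np.linalg.norm(A-B),"l",np.linalg.norm(B-C))
print("scene",onz(S,*g(430,380),6),onz(S,*g(357,473),6),onz(S,*g(60,390),6))
e1=A-B;e2=C-B;yaw1=np.arctan2(e1[1],e1[0]);yaw2=np.arctan2(-e2[0],e2[1])
p=onz(T,*f(81,90),152);q=onz(T,*f(104,218),152);d=p-q;print("sleeve",p,q,np.linalg.norm(d),"yaws",yaw1,yaw2,np.arctan2(d[1],d[0]))
yaw=np.mean([yaw1,yaw2]);M=R.from_euler('z',yaw).as_matrix()
o=np.mean([A-M@[52,-110,6],B-M@[-52,-110,6],C-M@[-52,60,6]],0)
print("yaw",yaw,"origin",o,"bail in st",M.T@(np.array([486,26.7,152.6])-o))
cap=M.T@(tri(T,f(415,135),S,g(353,242))[0]-o);print("capmid st",cap)
for n,P in dict(bay=[0,0,6],rest=[0,-77,50],capedge=[0,-97,102]).items():print(n,M@P+o)
s=state();print("gripper yaw, axes",R.from_quat(s["eef_rot"]).as_matrix().round(3))
E
```

```text
[ 547.70134883 -141.8380601     6.        ] [ 444.76717112 -149.08799896    6.        ] [433.20649266  18.15350077   6.        ] w 103.18917847031236 l 167.64059328610108
scene [ 548.75288598 -140.77673598    6.        ] [ 444.93827751 -150.42018107    6.        ] [433.90438871  16.12307182   6.        ]
sleeve [513.40105289  33.16186456 152.        ] [457.17221704  24.61157972 152.        ] 56.875208591105114 yaws 0.07031664445579823 0.06901586872412946 0.15090623225410654
yaw 0.06966625658996384 origin [ 4.88803763e+02 -3.65136522e+01  8.88178420e-16] bail in st [  1.6033353   63.25548376 152.6       ]
capmid st [  2.15930307 -81.18352325 100.99417966]
bay [488.80376293 -36.51365219   6.        ]
rest [ 494.16372657 -113.32687234   50.        ]
capedge [ 495.55592492 -133.27835809  102.        ]
gripper yaw, axes [[ 0.899  0.438 -0.001]
 [ 0.438 -0.899  0.002]
 [ 0.    -0.002 -1.   ]]
```

Bail angle is about 1.82, the sleeve is 57 mm long, and the plate measures 103x168. All of these agree with the given sizes, and station yaw is about 0.07. I move beside the cap on the lean side, closing the fingers and turning tool x along station +y.

send_rows([
  [0,[0.045,-0.033,0.004],[0,0,-0.17]],
  [0,[0.09,-0.067,0.008],[0,0,-0.34]],
  [0,[0.135,-0.1,0.012],[0,0,-0.51]],
  [0,[0.18,-0.134,0.016],[0,0,-0.68]],
  [0,[0.225,-0.167,0.02],[0,0,-0.85]],
  [0,[0.27,-0.2,0.024],[0,0,-1.02]],
  [0,[0.32,-0.238,0.028],[0,0,-1.187]],
  [0,[0.373,-0.277,0.031],[0,0,-1.187]],
  [0,[0.373,-0.277,0.031],[0,0,-1.187]],
  [0,[0.373,-0.277,0.031],[0,0,-1.187]],
  [0,[0.373,-0.277,0.031],[0,0,-1.187]],
  [0,[0.373,-0.277,0.031],[0,0,-1.187]],
])

```text
t: 1.6
eef_pos: [498.0, -174.0, 373.6]
eef_rot: [0.683, 0.73, -0.0, -0.0]
wrist_force: [0.5, -0.3, 0.1]
width: -0.0
```

```bash
cat >> h.py <<'E'
YAW=0.0697;O=np.array([488.8,-36.5,0]);M=R.from_euler('z',YAW).as_matrix()
def tip(s,L=173):
    Rm=R.from_quat(s["eef_rot"]).as_matrix();return M.T@(s["eef_pos"]+Rm[:,2]*L-O)
def report(s):
    print("t",s["t"],"tip(st)",tip(s).round(1),"w",round(s["width"],1),"F",s["wrist_force"].round(1));print((M.T@R.from_quat(s["eef_rot"]).as_matrix()).round(3))
E
python3 - <<'E'
from h import *
s=state();report(s)
w=cam("wrist",s);im=vision.camera("wrist");im2=vision.camera("scene")
for n,P in dict(capedge=[0,-97,102],bail=[0,55,154],rest=[0,-77,50],tip=tip(s),pl1=[52,-110,6],pl2=[-52,-110,6]).items():
    u=proj(w,M@P+O);print(n,u.round(1));cv2.circle(im,tuple(int(i) for i in u.round()),3,(255,0,255),1)
cv2.imwrite("pics/a.png",np.hstack([im[:, 100:400],im2[100:292,200:400].repeat(2,0).repeat(2,1)]))
E
```

```text
t 1.6 tip(st) [  -0.5 -137.8  200.6] w -0.0 F [ 0.5 -0.3  0.1]
[[ 0.004  1.    -0.001]
 [ 1.    -0.004 -0.   ]
 [-0.    -0.001 -1.   ]]
capedge [257.5 148.3]
bail [ 256.3 -122.2]
rest [257.4 121.3]
tip [257.  244.6]
pl1 [299.6 146.4]
pl2 [215.4 146.7]
```

View pics/a.png

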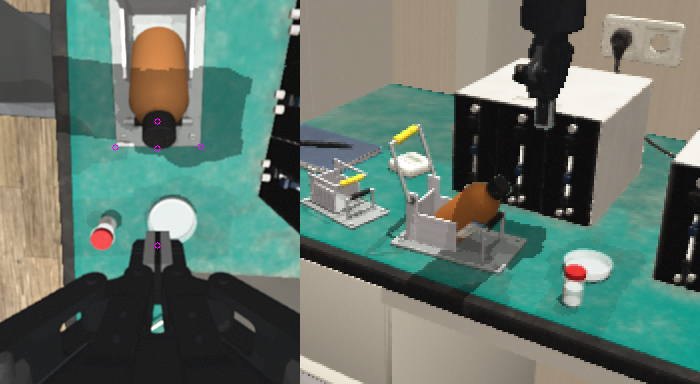

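The marks agree with the picture: the cap is centred at column 258 and the plate corners match. I descend and approach.

send_rows([
  [0,[0,0,0.05],[0,0,0]],
  [0,[0,0,0.108],[0,0,0]],
  [0,[0.01,0,0.108],[0,0,0]],
  [0,[0.02,0,0.108],[0,0,0]],
  [0,[0.025,0,0.108],[0,0,0]],
  [0,[0.03,0,0.107],[0,0,0]],
  [0,[0.035,0,0.105],[0,0,0]],
  [0,[0.039,0,0.103],[0,0,0]],
  [0,[0.043,0,0.101],[0,0,0]],
  [0,[0.047,0,0.099],[0,0,0]],
])

```text
t: 2.95
eef_pos: [495.3, -125.1, 274.8]
eef_rot: [0.682, 0.731, -0.0, -0.0]
wrist_force: [0.3, -0.4, -0.2]
width: 0.1
```

send_rows([
  [0,[0.004,0,-0.002],[0,0,0]],
  [0,[0.008,0,-0.004],[0,0,0]],
  [0,[0.012,0,-0.005],[0,0,0]],
  [0,[0.016,0,-0.006],[0,0,0]],
  [0,[0.016,0,-0.006],[0,0,0]],
  [0,[0.016,0,-0.006],[0,0,0]],
])

```text
t: 3.7
eef_pos: [494.3, -109.5, 280.7]
eef_rot: [0.682, 0.731, -0.0, 0.0]
wrist_force: [0.7, -0.3, 0.5]
width: 0.3
```

```bash
python3 - <<'E'
from h import *
s=state();report(s)
im2=vision.camera("scene");im=vision.camera("wrist")
cv2.imwrite("pics/b.png",np.hstack([im[:, 100:400],im2[100:292,200:400].repeat(2,0).repeat(2,1)]))
E
```

```text
t 3.7 tip(st) [  0.4 -73.2 107.7] w 0.3 F [ 0.7 -0.3  0.5]
[[ 0.001  1.    -0.   ]
 [ 1.    -0.001 -0.   ]
 [-0.    -0.    -1.   ]]
```

View pics/b.png

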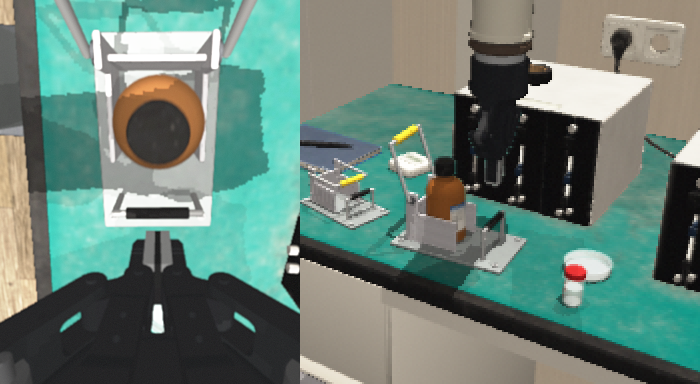

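The bottle has fallen upright, with the cap at about (258,132) in the wrist view. I check where it stands and where the bail is.

```bash
python3 - <<'E'
from h import *
s=state();w=cam("wrist",s)
im=cv2.imread("pics/b.png")[:,:300]
g=im.max(2);m=((g<75)*255).astype(np.uint8);m[180:]=0;m[:90]=0;m[:,:115]=0;m[:,200:]=0
cs=max(cv2.findContours(m,0,1)[0],key=cv2.contourArea);c,r=cv2.minEnclosingCircle(cs)
print(c,r,"cap st",(M.T@(onz(w,c[0]+100,c[1],124)-O)).round(1),"r mm",np.linalg.norm(onz(w,c[0]+100+r,c[1],124)-onz(w,c[0]+100,c[1],124)))
T=cam("top");im=vision.camera("top");h=cv2.cvtColor(im,cv2.COLOR_BGR2HSV)
y=cv2.inRange(h,(22,120,120),(35,255,255));p=np.argwhere(y[165:230,240:340])[:,::-1]+[240,165]
print("bail top-view st",(M.T@(onz(T,*p.mean(0),153)-O)).round(1))
E
```

```text
(157.6516571044922, 131.959716796875) 31.666305541992188 cap st [  0.8  -6.8 124. ] r mm 14.383889469596008
bail top-view st [  1.2  63.9 153. ]
```

The bottle is upright but stands about 7 mm toward -y, which narrows the bail's clearance. I nudge it gently at the body towards the bay's middle.

send_rows([
  [0,[0.0,0,0.02],[0,0,0]],
  [0,[0.006,0,0.036],[0,0,0]],
  [0,[0.015,0,0.036],[0,0,0]],
  [0,[0.021,0,0.036],[0,0,0]],
  [0,[0.024,0,0.036],[0,0,0]],
  [0,[0.026,0,0.036],[0,0,0]],
  [0,[0.028,0,0.036],[0,0,0]],
  [0,[0.03,0,0.036],[0,0,0]],
  [0,[0.032,0,0.036],[0,0,0]],
  [0,[0.034,0,0.036],[0,0,0]],
  [0,[0.034,0,0.036],[0,0,0]],
])

```text
t: 5.22
eef_pos: [491.9, -75.3, 244.7]
eef_rot: [0.682, 0.731, 0.0, -0.0]
wrist_force: [0.4, -1.1, -0.2]
width: 0.1
```

```bash
cat >> h.py <<'E'
def cap(s):
    w=cam("wrist",s);im=vision.camera("wrist");P=proj(w,M@[0,-3,124]+O);u,v=P.astype(int)
    m=(im.max(2)<75).astype(np.uint8)*255;k=np.zeros_like(m);cv2.circle(k,(u,v),50,255,-1);m&=k
    m=cv2.morphologyEx(m,cv2.MORPH_OPEN,np.ones((9,9)))
    cs=max(cv2.findContours(m,0,1)[0],key=cv2.contourArea);c,r=cv2.minEnclosingCircle(cs)
    print("cap",c,r,(M.T@(onz(w,*c,124)-O)).round(1));return im
E
python3 - <<'E'
from h import *
s=state();report(s);im=cap(s);cv2.imwrite("pics/c.png",im)
E
```

```text
t 5.225 tip(st) [  0.4 -38.9  71.7] w 0.1 F [ 0.4 -1.1 -0.2]
[[ 0.  1.  0.]
 [ 1. -0.  0.]
 [ 0.  0. -1.]]
cap (255.0, 227.0) 50.000099182128906 [ -0.2  -2.7 124. ]
```

send_rows([
  [0,[-0.012,0,0],[0,0,0]],
  [0,[-0.034,0,-0.02],[0,0,0]],
  [0,[-0.034,0,-0.036],[0,0,0]],
  [0,[-0.034,0,-0.036],[0,0,0]],
  [0,[-0.034,0,-0.036],[0,0,0]],
])

```text
t: 5.9
eef_pos: [494.0, -108.8, 280.5]
eef_rot: [0.682, 0.731, 0.0, -0.0]
wrist_force: [-1.3, 0.4, -0.6]
width: 0.4
```

```bash
python3 - <<'E'
from h import *
s=state();report(s);im=cap(s);cv2.imwrite("pics/d.png",im)
E
```

```text
t 5.9 tip(st) [ 1.000e-01 -7.240e+01  1.075e+02] w 0.4 F [-1.3  0.4 -0.6]
[[-0.  1. -0.]
 [ 1.  0.  0.]
 [ 0. -0. -1.]]
cap (260.0788269042969, 126.63712310791016) 31.66499900817871 [  1.6  -3.6 124. ]
```

send_rows([
  [0,[0.0,0,0.02],[0,0,0]],
  [0,[0.006,0,0.036],[0,0,0]],
  [0,[0.018,0,0.036],[0,0,0]],
  [0,[0.028,0,0.036],[0,0,0]],
  [0,[0.032,0,0.036],[0,0,0]],
  [0,[0.034,0,0.036],[0,0,0]],
  [0,[0.035,0,0.036],[0,0,0]],
  [0,[0.036,0,0.036],[0,0,0]],
  [0,[0.037,0,0.036],[0,0,0]],
  [0,[0.037,0,0.036],[0,0,0]],
])

```text
t: 7.2
eef_pos: [491.7, -72.5, 244.7]
eef_rot: [0.682, 0.731, 0.0, 0.0]
wrist_force: [1.2, 0.3, 0.5]
width: 0.1
```

send_rows([
  [0,[-0.012,0,0],[0,0,0]],
  [0,[-0.034,0,-0.02],[0,0,0]],
  [0,[-0.036,0,-0.036],[0,0,0]],
  [0,[-0.036,0,-0.036],[0,0,0]],
  [0,[-0.036,0,-0.036],[0,0,0]],
])

```text
t: 7.82
eef_pos: [493.9, -107.7, 280.5]
eef_rot: [0.682, 0.731, 0.0, -0.0]
wrist_force: [-0.1, -0.6, -0.5]
width: 0.1
```

```bash
python3 - <<'E'
from h import *
s=state();report(s);im=cap(s);cv2.imwrite("pics/e.png",im)
E
```

```text
t 7.825 tip(st) [ 1.000e-01 -7.140e+01  1.075e+02] w 0.1 F [-0.1 -0.6 -0.5]
[[-0.  1. -0.]
 [ 1.  0.  0.]
 [ 0. -0. -1.]]
cap (261.17535400390625, 122.28761291503906) 32.514122009277344 [  2.1  -0.6 124. ]
```

View pics/e.png

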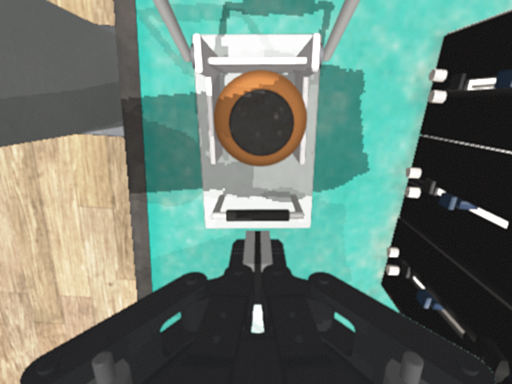

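Bottle now at y ≈ -0.6. I go up and over, behind the open bail.

send_rows([
  [0,[0,0,-0.05],[0,0,0]],
  [0,[0,0,-0.1],[0,0,0]],
  [0,[0.05,0,-0.11],[0,0,0]],
  [0,[0.1,0,-0.11],[0,0,0]],
  [0,[0.15,0,-0.11],[0,0,0]],
  [0,[0.17,0,-0.11],[0,0,0]],
  [0,[0.17,0,-0.11],[0,0,0]],
  [0,[0.17,0,-0.11],[0,0,0]],
])

```text
t: 8.88
eef_pos: [482.4, 60.3, 390.2]
eef_rot: [0.682, 0.731, -0.001, -0.0]
wrist_force: [0.1, -0.9, -0.1]
width: 0.5
```

```bash
python3 - <<'E'
from h import *
s=state();report(s)
im2=vision.camera("scene");im=vision.camera("wrist")
cv2.imwrite("pics/f.png",np.hstack([im[:, 100:400],im2[70:262,180:380].repeat(2,0).repeat(2,1)]))
E
```

```text
t 8.875 tip(st) [2.000e-01 9.690e+01 2.172e+02] w 0.5 F [ 0.1 -0.9 -0.1]
[[ 0.001  1.    -0.001]
 [ 1.    -0.001 -0.001]
 [-0.001 -0.001 -1.   ]]
```

View pics/f.png

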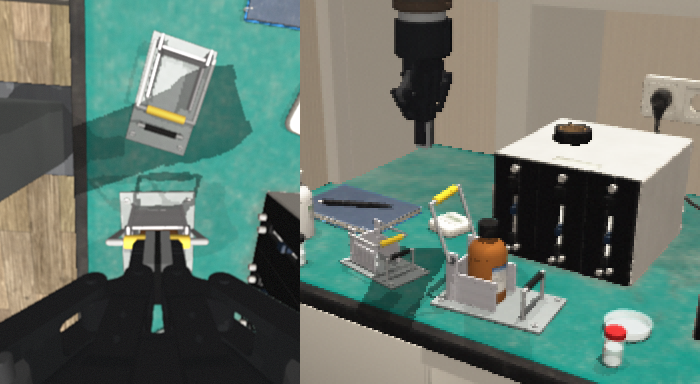

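The bail bar is at wrist row 242, which puts it at y ≈ 61, so the tip is behind it. I descend and sweep the bar over.

send_rows([
  [0,[0,0,0.04],[0,0,0]],
  [0,[0,0,0.08],[0,0,0]],
  [0,[-0.008,0,0.08],[0,0,0]],
  [0,[-0.016,0,0.08],[0,0,0]],
  [0,[-0.024,0,0.08],[0,0,0]],
  [0,[-0.032,0,0.08],[0,0,0]],
  [0,[-0.04,0,0.08],[0,0,0]],
  [0,[-0.048,0,0.08],[0,0,0]],
  [0,[-0.056,0,0.08],[0,0,0]],
  [0,[-0.064,0,0.08],[0,0,0]],
  [0,[-0.072,0,0.08],[0,0,0]],
  [0,[-0.08,0,0.08],[0,0,0]],
])

```text
t: 10.48
eef_pos: [487.9, -19.1, 310.6]
eef_rot: [0.682, 0.731, -0.0, -0.0]
wrist_force: [0.4, 1.8, -1.4]
width: -0.2
```

send_rows([
  [0,[-0.006,0,0],[0,0,0]],
  [0,[-0.01,0,0],[0,0,0]],
  [0,[-0.01,0,0],[0,0,0]],
  [0,[-0.005,0,0],[0,0,0]],
  [0,[0.0,0,-0.04],[0,0,0]],
  [0,[0.03,0,-0.06],[0,0,0]],
  [0,[0.03,0,-0.06],[0,0,0]],
  [0,[0.03,0,-0.06],[0,0,0]],
])

```text
t: 11.48
eef_pos: [485.5, 12.1, 370.4]
eef_rot: [0.682, 0.732, -0.0, 0.0]
wrist_force: [-0.2, -0.5, -0.6]
width: -0.1
```

```bash
python3 - <<'E'
from h import *
s=state();report(s)
im2=vision.camera("scene");im=vision.camera("top")
P={}
for n,i,(x0,y0,x1,y1) in(("top",im,(250,165,340,230)),("scene",im2,(245,130,330,245))):
    h=cv2.cvtColor(i,cv2.COLOR_BGR2HSV);y=cv2.inRange(h,(22,120,100),(35,255,255))
    p=np.argwhere(y[y0:y1,x0:x1])[:,::-1]+[x0,y0];P[n]=p.mean(0) if len(p) else None;print(n,len(p),P[n])
if P["top"] is not None and P["scene"] is not None:
    x,e=tri(cam("top"),P["top"],cam("scene"),P["scene"]);print("bail st",(M.T@(x-O)).round(1),e)
cv2.imwrite("pics/g.png",np.hstack([im[120:260,200:360].repeat(2,0).repeat(2,1),im2[100:240,200:380].repeat(2,0).repeat(2,1)]))
E
```

```text
t 11.475 tip(st) [1.000e-01 4.860e+01 1.974e+02] w -0.1 F [-0.2 -0.5 -0.6]
[[-0.001  1.    -0.   ]
 [ 1.     0.001 -0.001]
 [-0.001 -0.    -1.   ]]
top 0 None
scene 57 [275.85964912 173.71929825]
```

View pics/g.png

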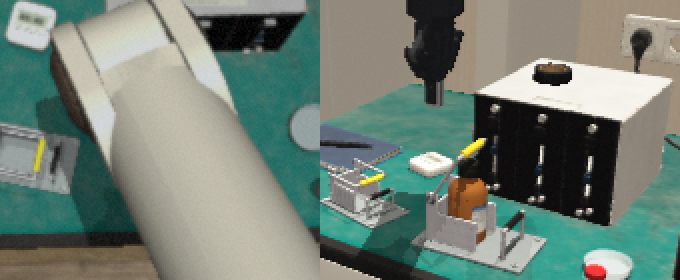

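send_rows([
  [0,[-0.03,0,0.01],[0,0,0]],
  [0,[-0.061,0,0.025],[0,0,0]],
  [0,[-0.061,0,0.042],[0,0,0]],
  [0,[-0.064,0,0.05],[0,0,0]],
  [0,[-0.067,0,0.053],[0,0,0]],
  [0,[-0.071,0,0.056],[0,0,0]],
  [0,[-0.074,0,0.059],[0,0,0]],
  [0,[-0.077,0,0.062],[0,0,0]],
  [0,[-0.08,0,0.066],[0,0,0]],
  [0,[-0.083,0,0.069],[0,0,0]],
  [0,[-0.085,0,0.072],[0,0,0]],
])

```text
t: 12.95
eef_pos: [491.6, -73.0, 298.2]
eef_rot: [0.682, 0.731, 0.0, -0.001]
wrist_force: [-0.2, -0.3, 1.1]
width: -0.1
```

```bash
python3 - <<'E'
from h import *
s=state();report(s)
im2=vision.camera("scene");S=cam("scene")
h=cv2.cvtColor(im2,cv2.COLOR_BGR2HSV);y=cv2.inRange(h,(22,120,100),(35,255,255))
p=np.argwhere(y[130:245,250:330])[:,::-1]+[250,130]
print(len(p),p.mean(0) if len(p) else 0)
for a in(1.1,1.,.9,.8,.7,.6,.5,.4):print(a,proj(S,M@[0,34-85*np.cos(a),72+85*np.sin(a)]+O).round(1))
cv2.imwrite("pics/i.png",im2[110:250,220:380].repeat(3,0).repeat(3,1))
E
```

```text
t 12.95 tip(st) [ 1.000e-01 -3.650e+01  1.252e+02] w -0.1 F [-0.2 -0.3  1.1]
[[-0.     1.    -0.001]
 [ 1.     0.     0.001]
 [ 0.001 -0.001 -1.   ]]
36 [283.66666667 185.47222222]
1.1 [273.6 172.7]
1.0 [276.  174.6]
0.9 [278.2 176.7]
0.8 [280.2 179. ]
0.7 [282.1 181.5]
0.6 [283.7 184.2]
0.5 [285.1 186.9]
0.4 [286.2 189.7]
```

View pics/i.png

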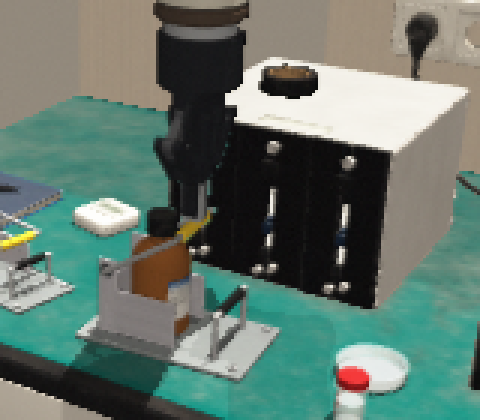

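The bar is following under the fingertips at a ≈ 0.58, with 1.1 N on the wrist. I continue down.

send_rows([
  [0,[-0.004,0,0.006],[0,0,0]],
  [0,[-0.008,0,0.014],[0,0,0]],
  [0,[-0.011,0,0.022],[0,0,0]],
  [0,[-0.013,0,0.03],[0,0,0]],
  [0,[-0.014,0,0.036],[0,0,0]],
  [0,[-0.0145,0,0.041],[0,0,0]],
  [0,[-0.0145,0,0.045],[0,0,0]],
  [0,[-0.0145,0,0.047],[0,0,0]],
  [0,[-0.0145,0,0.048],[0,0,0]],
  [0,[-0.0145,0,0.048],[0,0,0]],
])

```text
t: 14.25
eef_pos: [492.8, -87.7, 251.3]
eef_rot: [0.682, 0.731, -0.0, 0.0]
wrist_force: [-2.2, 0.9, 5.4]
width: 0.1
```

send_rows([
  [0,[0,0,0.001],[0,0,0]],
  [0,[0,0,0.002],[0,0,0]],
  [0,[0,0,0.003],[0,0,0]],
  [0,[0,0,0.003],[0,0,0]],
  [0,[0,0,0.003],[0,0,0]],
])

```text
t: 14.88
eef_pos: [493.1, -87.3, 250.4]
eef_rot: [0.682, 0.731, -0.001, 0.001]
wrist_force: [-8.2, 0.8, 28.9]
width: -0.1
```

The bar is on its hard stop: 29 N with only 1 mm of travel, and tip height 77.4 against an expected 78. I release straight up and move clear.

send_rows([
  [0,[0,0,-0.003],[0,0,0]],
  [0,[-0.004,0,-0.02],[0,0,0]],
  [0,[-0.02,0,-0.07],[0,0,0]],
  [0,[-0.05,0,-0.12],[0,0,0]],
  [0,[-0.1,0,-0.17],[0,0,0]],
  [0,[-0.15,0,-0.2],[0,0,0]],
  [0,[-0.2,0,-0.2],[0,0,0]],
  [0,[-0.25,0,-0.2],[0,0,0]],
  [0,[-0.25,0,-0.2],[0,0,0]],
  [0,[-0.25,0,-0.2],[0,0,0]],
  [0,[-0.25,0,-0.2],[0,0,0]],
])

```text
t: 16.25
eef_pos: [510.4, -335.6, 448.2]
eef_rot: [0.681, 0.732, 0.0, 0.0]
wrist_force: [0.2, -0.0, 0.5]
width: -0.3
```

```bash
python3 - <<'E'
from h import *
s=state();report(s)
im2=vision.camera("scene");im=vision.camera("top");P={}
for n,i,(x0,y0,x1,y1) in(("top",im,(250,165,340,230)),("scene",im2,(255,150,330,245))):
    h=cv2.cvtColor(i,cv2.COLOR_BGR2HSV);y=cv2.inRange(h,(22,120,100),(35,255,255))
    p=np.argwhere(y[y0:y1,x0:x1])[:,::-1]+[x0,y0];P[n]=p.mean(0) if len(p) else None;print(n,len(p),P[n])
if all(v is not None for v in P.values()):
    x,e=tri(cam("top"),P["top"],cam("scene"),P["scene"]);print("bail st",(M.T@(x-O)).round(1),e)
cv2.imwrite("pics/j.png",np.hstack([im[120:260,200:390].repeat(2,0).repeat(2,1),im2[110:250,200:380].repeat(2,0).repeat(2,1)]))
E
```

```text
t 16.25 tip(st) [   0.8 -299.8  275.2] w -0.3 F [ 0.2 -0.   0.5]
[[-0.002  1.     0.   ]
 [ 1.     0.002  0.   ]
 [ 0.     0.    -1.   ]]
top 86 [301.76744186 192.18604651]
scene 55 [288.30909091 200.85454545]
bail st [  1.6 -51.1  71.9] 0.1420020551602993
```

View pics/j.png

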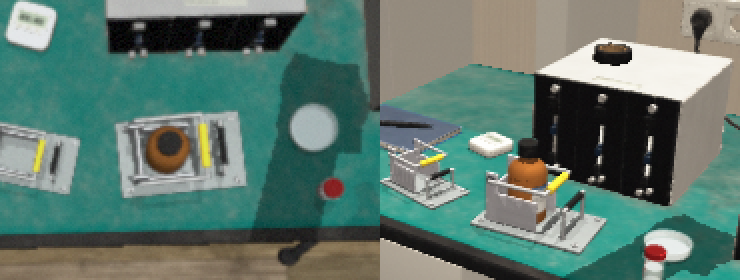

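The bar triangulates to y = -51.1, z = 71.9, which is exactly the shut position. The bottle is upright and the other items are undisturbed.

```bash
python3 -c "
from bench import job_done;print(job_done())"
```

```text
the job is handed in; nothing more can be done
None
```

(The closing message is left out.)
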